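# Tip the mixing balls into their box and fasten it

### The arm

A 7-joint arm with a two-finger parallel gripper is mounted at the origin on the work surface. World frame = base frame: x ahead of the robot, y to its left, z up, the work surface at z = 0. Lengths are in m, angles in rad, forces in N, time in s.
With the tool pointing down it reaches from about 0.4 to 0.85 m from the base axis. Payload 10.4 kg.
Tool frame: the origin (TCP) lies midway between the tips of the shut fingers; the grasp point (between the pads) lies 19 mm behind it; z points along the fingers, x is the direction in which the jaws open and shut, and the axes are right-handed (so a half turn about z gives the same grasp; the last joint's range is limited). The gripper opens to 85 mm and grips with 20 to 120 N. Pads are 22 mm wide; open, the fingers measure 114 mm over their backs; the gripper's body (76 mm by 85 mm) begins 54 mm behind the grasp point. The pads swing forward as they close: fully open they stand 13 mm farther back than shut.
Start: joints at [-1.144, 0.332, -0.065, 1.46, 0.022, 1.35, -0.088], TCP at [0.272, 0.563, 0.231] pointing down, gripper open.
Joint ranges: [-2.6, 2.6], [-0.5, 2.12], [-1.47, 1.34], [0.16, 2.42], [-1.27, 4.41], [0.06, 2.06], [-2.6, 2.6]. Speed limits (rad/s): [2.22, 2.22, 2.79, 2.79, 3.14, 3.14, 3.14].

### API

Orientations are given as a unit quaternion [x, y, z, w].
In Python, from workcell import manip, cams gives the robot as it stands.
- The arm moves only by the tool move_arm, never from a script. Its argument "moves" is a list of rows, each a list of 7 numbers: the turn, a rotation vector about the tool's x, y, z in degrees, then the shift along the tool's x, y, z in m, then the finger opening in m, from 0 to 0.0854. A call has 1 to 10 rows; each row is the pose to reach, as a shift and turn from the pose commanded when the call began, along the tool's axes at that moment; what a row does not reach only later rows make up. A row lasts 1/10 s, in which the tool goes at most 50 mm and 8.59 degrees, less where a joint would pass 70% of its speed; a pose out of reach is approached as far as the arm can. A call with a gripper value outside its range is refused whole. The fingers move at their own pace and stop on an object; "grip_force" is the grip in N (left out, the last holds). Time passes only in rows, so rows that repeat a pose let the fingers close. It gives the time, the measured TCP pose, the force and the opening at its end, in the units of the state.
- manip.get_obs(): the state, without advancing time (a new reading comes with each control period).
- cams.camera(name): name is "scene" or "top" or "wrist"; returns the picture (480x640x3 uint8, red, green, blue); there is no depth.
- cams.camera_params(name): a dict with "fx", "fy", "cx", "cy" (pixels), "dist_coeffs" ([k1, k2, p1, p2, k3] as OpenCV has them; the pictures are not rectified), "xyz" and "rotation" of the camera in the world. Camera axes: x right, y up, looking along -z (the intrinsics and any distortion apply to the point x, -y, -z); pixel columns grow to the right and rows downward; lengths in m; the calibration is good to about 2 mm. A picture is of the moment at which its call begins: read the wrist's pose just before it. camera_params takes no time and is no camera call; for the wrist camera it gives the pose at the moment of the call.
- manip.hand_in(): hands the job in, once; it reports no verdict.
The state is a dict: "clock": time; "joint_pos": joint angles; "joint_velocities": joint speeds; "tau": joint torques, N m; "position": TCP position; "ee_rot": TCP orientation; "ft_force": force on the tool from outside, world axes, zero at the start; "torque": the same for the moment, N m; "grip_width": opening from 0.0 (shut) to 1.0 (fully open).
Only numpy, scipy, OpenCV 4.12 (cv2) and the standard library are available. Lean on these libraries where they do the work, as an engineer would, in place of code of your own. Each camera call takes 0.05 s, during which the arm holds its last target. There are 200 camera calls.

### The job

Pick up the small metal tray by its wooden grip, hold it over the open wooden box and tip it to about 40 degrees (never past 60), so that all three steel mixing balls roll off its lip into the box; then level it and set it back on its cork mat. After that shut the box's lid and swing the brass hasp down over the catch. Leave the other art things where they are.

Things in the scene. Friction and masses are not known exactly. Their poses are not given: they have to be found in the camera images.
- tray: Sheet-metal scoop tray, 160-260 g, 134 long (its x), 64 wide, walls 28 high, floor 3, standing on the cork mat with 3 balls in it. Origin: centre of its underside, z up. Its -x end wall is at x=-58. The +x end has only a lip ramp, 25 degrees steep, from x=45 to its edge at x=75, 18 high: balls stay in when level, roll out over it when the +x end is tipped down over 28 degrees (within 1.5 s at 40)
- tray_grip (a point): Centre of the tray's upright dark wooden grip block, 40 along the tray's x, 14 along its y (fingers close along y), from 32 to 74 above the underside, on a bridge over the tray. This point is at x=4, y=0, z=55 of the tray, with its axes; the block is free on both sides
- tray_lip (a point): Middle of the pouring edge of the tray, at x = 75, y = 0, z = 18 of the tray
- ball0_center (a point): Centre of a steel mixing ball, 16 in diameter, 17 g, loose on the tray's floor between the walls
- ball1_center (a point): Centre of the second such ball
- ball2_center (a point): Centre of the third such ball
- mat: Cork mat, 160 (its x) by 110 (its y) by 4 thick, fixed; the tray's place. Origin: centre of its underside, z up. The tray stands on it with about the same directions, its lip away from the robot. Put it back near the middle (within 35 along x, 30 along y)
- box: Light wooden box fixed to the table, 110 (its x) by 150 (its y) outside, 55 high, walls and floor 8, open at the top. Origin: centre of its underside, z up. The lid is hinged at its +x rim, the long side to the robot's left (world +y); its -x side, to the robot's right, has the brass catch at its middle, 34 high, standing out 10
- lid (a joint): Angle of the lid, rad: 0 shut, 1.57 upright, at most 1.9. A wooden board 110 by 150 by 10, which runs from the hinge to the box's -x side and lies on the rim when shut (top at 65). Open, with the hasp, it reaches up to 200 above the table. Its hinge is stiff: it stays where left, and takes about 2 N at its free edge to move
- lid_hinge (a point): Middle of the lid's hinge line, on the box's +x rim: at x = 55, y = 0, z = 55 of the box. The axes are the lid's: y along the hinge line, -x from the hinge towards the free edge, +z out of the outer face
- lid_edge (a point): Middle of the outer (upper when shut) edge of the lid's free end: 110 from the hinge along the lid's -x and 10 along its z. It has the lid's axes
- hasp (a joint): Angle of the hasp relative to the lid, rad: 0 is hanging straight down over the catch when the lid is shut, 1.57 sticking straight out from the lid's edge, 3.14 would be upright. Stops at 0 and 2.9. It stays wherever it is left; takes about 1 N at its lip
- hasp_hinge (a point): Middle of the hasp's hinge, at the middle of the lid's free edge: 113 from the lid's hinge along the lid's -x and 8 along its z. Axes are the hasp's own: -z from the hinge to its lip, y along the hinge, -x out of its outer face
- hasp_lip (a point): Middle of the turned-out lip at the hasp's free end, 41.5 from the hinge. The hasp is a slotted brass plate 32 wide (along y), 43 long; the lip, 3 thick, 32 wide, runs from 2 to 14 out (-x) of the hinge line; this point is 8 out. Pushing on the lip brings the hasp home without touching the catch
- paint: Loose paint bottle, 40 in diameter, 100 tall, blue, to be left alone. Origin: centre of its underside
- ink: Loose amber jar, 52 in diameter, 62 tall, to be left alone. Origin: centre of its underside
- eraser: Loose white eraser 45 by 24 by 13, to be left alone. Origin: centre of its underside
- pencil: Loose black pencil 180 long (along its x), 8 thick, to be left alone. Origin: near its middle, underside
- charcoal: Loose black charcoal case 110 by 50 by 20, to be left alone. Origin: centre of its underside
- gluepot: Loose green pot, 52 in diameter, 70 tall, to be left alone. Origin: centre of its underside
There are look-alikes about, which are no part of the job. There is more than one size of the tray; the one meant has the size given above.

How it is judged:
By the outcome, as a careful person would: the job done as asked, in the order asked, and still so for the second after the job is handed in, with the robot touching nothing.
It also fails if it takes over 72 s, if anything falls off the work surface, if the arm or the gripper's body presses on something with over 40 N, if the wrist force passes 120 N, or if a joint passes its speed limit or range.

## Working session

There is one attempt and no reset: what is moved stays moved. The work goes in short steps, Python scripts to look and compute and a tool call to move; the robot and the scene stay as the last step left them, time stands still between calls to the robot, and variables do not carry over. Pictures are saved under pics/ and viewed, about 8 in all and at most 12, crops included, and the job is handed in when it is done.

Besides the shell and the picture viewer there is one more tool, called after "Emit:" by a JSON object that holds its "api" and its "payload". move_arm: Moves the arm, as the interface text tells. Its arguments: {"type":"object","properties":{"moves":{"type":"array","items":{"type":"array","items":{"type":"number"}}},"grip_force":{"type":"number"}},"required":["moves"]}

```bash
ls; mkdir -p pics; cat > h.py <<'E'
import numpy as np, cv2
from workcell import manip, cams
from scipy.spatial.transform import Rotation as R
def par(n):
    p=cams.camera_params(n); K=np.array([[p['fx'],0,p['cx']],[0,p['fy'],p['cy']],[0,0,1.]])
    r=np.array(p['rotation'],float)
    r=R.from_quat(r).as_matrix() if r.size==4 else r.reshape(3,3)
    return K,np.array(p['dist_coeffs'],float),np.array(p['xyz'],float),r
def ray(P,uv):
    K,d,c,r=P; n=cv2.undistortPoints(np.array(uv,float).reshape(-1,1,2),K,d).reshape(-1,2)
    return c,np.c_[n[:,0],-n[:,1],-np.ones(len(n))]@r.T
def onz(P,uv,z):
    c,v=ray(P,uv); return c+v*((z-c[2])/v[:,2])[:,None]
def proj(P,X):
    K,d,c,r=P; q=(np.atleast_2d(X)-c)@r; q=q*[1,-1,-1]
    return cv2.projectPoints(q,np.zeros(3),np.zeros(3),K,d)[0].reshape(-1,2)
def snap(n,f):
    P=par(n); im=cams.camera(n)[:,:,::-1].copy(); cv2.imwrite('pics/'+f,im); np.savez('pics/'+f+'.npz',*P); return P,im
def load(f):
    z=np.load('pics/'+f+'.npz'); return [z[k] for k in z.files],cv2.imread('pics/'+f)
E
python3 - <<'E'
from h import *
o=manip.get_obs(); print(o)
for n in ['scene','top','wrist']:
    P,im=snap(n,n+'0.png'); print(n,P[0][0,0],P[2],P[3].round(3).tolist())
E
```

```text
pics
{'clock': 0.0, 'joint_pos': array([-1.14359826,  0.33288893, -0.06470411,  1.46095383,  0.02159792,
        1.34991345, -0.08847821]), 'joint_velocities': array([-0.00145231,  0.00031709, -0.000127  , -0.00013044,  0.00099346,
       -0.00041288, -0.00174797]), 'tau': array([-7.81808048e-04, -6.25446796e+01,  4.85885376e-02, -3.91592002e+01,
        1.61263818e-02,  1.01758976e-02,  5.48337226e-06]), 'position': array([0.27157441, 0.56248462, 0.23049932]), 'ee_rot': array([ 8.46977291e-01,  5.31628563e-01, -6.03686307e-04,  4.17587461e-04]), 'ft_force': array([-0.59172065,  0.83240479,  0.40146934]), 'torque': array([-0.00121187,  0.07961688, -0.00529248]), 'grip_width': 1.000940358618451}
scene 521.4958932579858 [1.3378724  0.24192609 0.77930878] [[-0.308, -0.617, 0.724], [0.951, -0.217, 0.219], [0.022, 0.756, 0.654]]
top 440.4609130521503 [ 0.38035616 -0.0054432   1.06730204] [[-0.028, 0.986, -0.161], [-0.999, -0.024, 0.024], [0.02, 0.162, 0.987]]
wrist 339.42259787067945 [0.20890549 0.59298844 0.37417817] [[0.435, -0.867, -0.245], [0.9, 0.418, 0.121], [-0.003, -0.273, 0.962]]
```

View pics/top0.png

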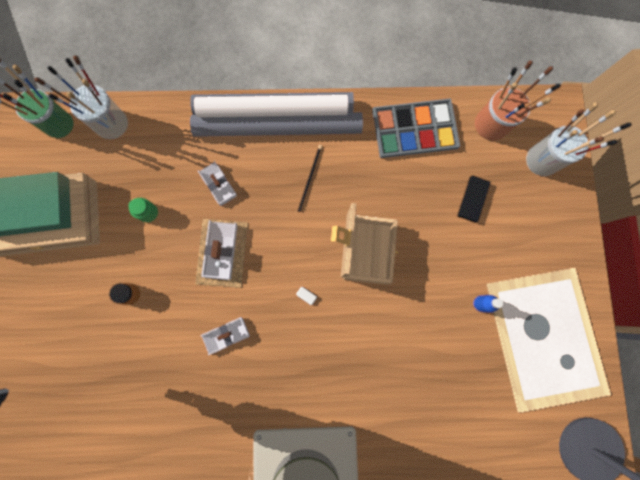

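View pics/scene0.png

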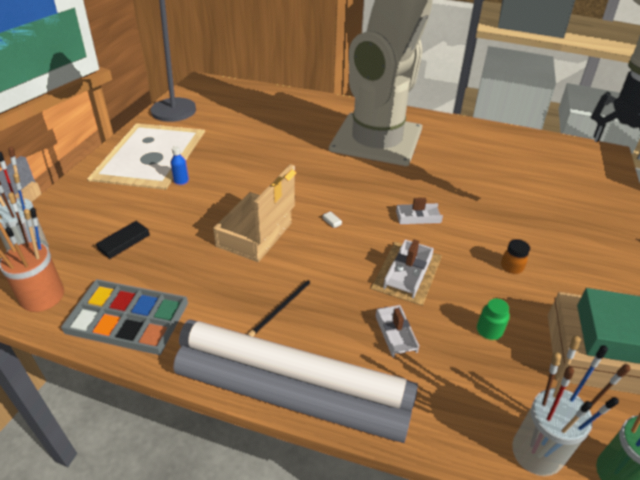

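The top view shows three trays: a small one at (217,183), one on the cork mat at (220,252) and a small one at (226,337). The one on the mat spans about 56 px, or 136 mm, so it is the one meant. The box is at (370,250), with its lid up on the left and the hasp at (338,233). Next is one close crop of both.

```bash
python3 - <<'E'
from h import *
T,im=load('top0.png'); S,sm=load('scene0.png')
f=lambda i,x,y,w,h,k:cv2.resize(i[y:y+h,x:x+w],None,fx=k,fy=k,interpolation=cv2.INTER_CUBIC)
a=np.hstack([f(im,175,205,100,75+15,4),f(im,320,200,100,90,4)])
b=np.hstack([f(sm,355,225,100,90-15,4),f(sm,205,160,100,75,4)])
b=np.hstack([f(sm,365,228,80,60+12,5)[:300],f(sm,208,162,100,100,4)[:300+100][:360]]) if 0 else b
# lower part of box region
cv2.imwrite('pics/m1.png',np.vstack([a[:, :800],b])[:600]); print(a.shape,b.shape)
print(proj(T,[[0,0,0],[.2716,.5625,.2305]]),proj(S,[[0,0,0],[.2716,.5625,.2305]]))
print(onz(T,[[220,252],[217,183],[226,337],[370,250]],0))
E
```

```text
(360, 800, 3) (300, 800, 3)
[[306.41971593 481.36553372]
 [-11.62604986 380.35419219]] [[376.58800557 137.43271082]
 [615.18453061 153.19603159]]
[[ 0.52307866  0.19693506  0.        ]
 [ 0.69667268  0.20544415  0.        ]
 [ 0.32089208  0.18142887  0.        ]
 [ 0.51875871 -0.16879157  0.        ]]
```

View pics/m1.png

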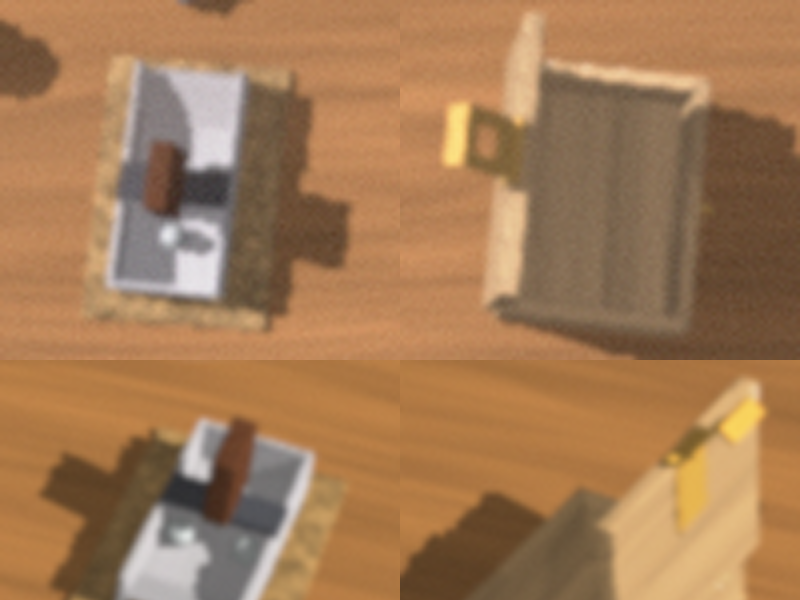

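Emit:
{"api": "move_arm", "payload": {"moves": [[0,0,-20,-0.23,0.34,-0.02,0.085],[0,0,-20,-0.23,0.34,-0.02,0.085],[0,0,-20,-0.23,0.34,-0.02,0.085],[0,0,-20,-0.23,0.34,-0.02,0.085],[0,0,-20,-0.23,0.34,-0.02,0.085],[0,0,-20,-0.23,0.34,-0.02,0.085],[0,0,-20,-0.23,0.34,-0.02,0.085],[0,0,-20,-0.23,0.34,-0.02,0.085],[0,0,-20,-0.23,0.34,-0.02,0.085],[0,0,-20,-0.23,0.34,-0.02,0.085]]}}

```text
clock: 1.15
position: [0.4789, 0.2056, 0.2513]
ee_rot: [0.743, 0.669, -0.0, 0.0]
ft_force: [-1.8, 0.5, 0.6]
grip_width: 0.994
```

```bash
python3 - <<'E'
from h import *
P,im=snap('wrist','w1.png'); o=manip.get_obs(); print(o['clock'],o['position'],R.from_quat(o['ee_rot']).as_matrix().round(3).tolist())
T,_=load('top0.png')
print(proj(P,[[.523,.197,.02],[.523,.197,.06]]))
E
```

```text
1.2 [0.47786393 0.20778436 0.25113796] [[0.102, 0.995, -0.0], [0.995, -0.102, 0.0], [0.0, -0.0, -1.0]]
[[315.86279794 243.70156746]
 [315.48053001 254.91802139]]
```

View pics/w1.png

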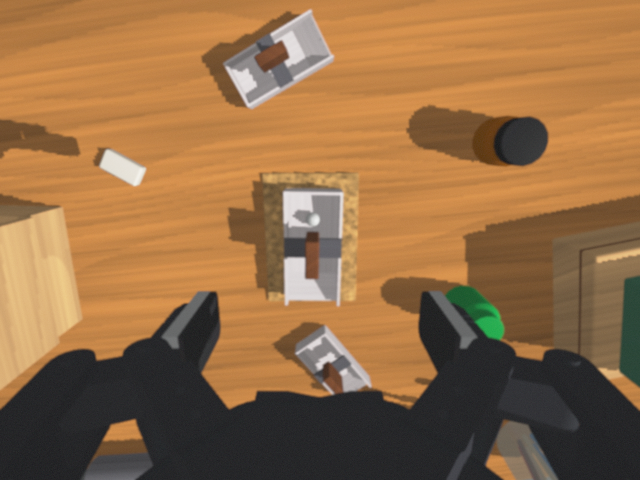

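The wrist view, where image up is towards the robot, shows the mat tray. Its end wall is at (283,190)-(343,192), its lip end at about row 303, and its grip block covers columns 306-319 and rows 233-278. Next I measure it.

```bash
python3 - <<'E'
from h import *
P,im=load('w1.png'); hsv=cv2.cvtColor(im,cv2.COLOR_BGR2HSV)
s=im[225:285,295:330].astype(int); m=((s[:,:,2]-s[:,:,0]>35)&(s[:,:,2]<190)).astype(np.uint8)
n,l,st,c=cv2.connectedComponentsWithStats(m); k=1+st[1:,4].argmax(); print(st[k]); ys,xs=np.nonzero(l==k); xs=xs+295;ys=ys+225
print([(y,xs[ys==y].min(),xs[ys==y].max()) for y in range(ys.min(),ys.max()+1,4)])
for uv,z in [((xs[ys==ys.min()+2].mean(),ys.min()-.5),.036),((xs[ys==ys.max()-2].mean(),ys.max()+.5),.078)]: print('grip',onz(P,[uv],z))
# rim: bright low saturation
g=((hsv[:,:,1]<60)&(hsv[:,:,2]>130)).astype(np.uint8)
g[:180]=0;g[312:]=0;g[:,:275]=0;g[:,350:]=0
g=cv2.morphologyEx(g,cv2.MORPH_CLOSE,np.ones((9,9)))
n,l,st,c=cv2.connectedComponentsWithStats(g);k=1+st[1:,4].argmax();print(st[k])
ct=np.argwhere(l==k)[:,::-1]
for f in (lambda p:p[0]+p[1],lambda p:p[0]-p[1],lambda p:-p[0]+p[1],lambda p:-p[0]-p[1]):
    q=min(ct,key=f); print(q,onz(P,[q],.032).round(4))
E
```

```text
[ 10   9  14  45 554]
[(234, np.int64(309), np.int64(317)), (238, np.int64(308), np.int64(318)), (242, np.int64(306), np.int64(318)), (246, np.int64(305), np.int64(318)), (250, np.int64(306), np.int64(318)), (254, np.int64(305), np.int64(318)), (258, np.int64(306), np.int64(318)), (262, np.int64(306), np.int64(318)), (266, np.int64(306), np.int64(318)), (270, np.int64(306), np.int64(318)), (274, np.int64(306), np.int64(318)), (278, np.int64(310), np.int64(317))]
grip [[0.50625597 0.19623482 0.036     ]]
grip [[0.54142824 0.19167173 0.078     ]]
[ 282  188   62   52 2698]
[284 190] [[0.4561 0.1701 0.032 ]]
[285 235] [[0.5057 0.1645 0.032 ]]
[339 189] [[0.4612 0.2287 0.032 ]]
[341 239] [[0.5169 0.2259 0.032 ]]
```

Emit:
{"api": "move_arm", "payload": {"moves": [[0,0,0,-0.01,0.045,0.12,0.085],[0,0,0,-0.01,0.045,0.12,0.085],[0,0,0,-0.01,0.045,0.12,0.085],[0,0,0,-0.01,0.045,0.12,0.085],[0,0,0,-0.01,0.045,0.12,0.085]]}}

```text
clock: 1.7
position: [0.5209, 0.1952, 0.1318]
ee_rot: [0.741, 0.671, -0.0, -0.0]
ft_force: [0.0, 0.7, 0.2]
grip_width: 0.995
```

```bash
python3 - <<'E'
from h import *
P,im=snap('wrist','w2.png'); o=manip.get_obs(); print(o['clock'],o['position'],o['joint_pos'].round(3),R.from_quat(o['ee_rot']).as_matrix().round(3).tolist())
print(proj(P,[[.522,.193,.078],[.522,.193,.036]]))
s=im.astype(int); m=((s[:,:,2]-s[:,:,0]>35)&(s[:,:,2]<130)&(s[:,:,2]-s[:,:,1]>25)).astype(np.uint8)
m[:,:200]=0;m[:,440:]=0
n,l,st,c=cv2.connectedComponentsWithStats(m)
for k in 1+np.argsort(-st[1:,4])[:4]: print(st[k],c[k])
k=1+st[1:,4].argmax(); ys,xs=np.nonzero(l==k)
print([(y,xs[ys==y].min(),xs[ys==y].max()) for y in range(ys.min(),ys.max()+1,8)])
for y in (ys.min()+8,ys.max()-8):print(onz(P,[(xs[ys==y].mean(),y)],.078))
print(onz(P,[(xs[ys==ys.max()-2].mean(),ys.max())],.078))
E
```

```text
1.75 [0.52152421 0.1953576  0.1328925 ] [-0.603  0.257  0.189  1.778 -0.054  1.11   1.076] [[0.098, 0.995, 0.001], [0.995, -0.098, 0.001], [0.001, 0.001, -1.0]]
[[315.72407463 260.50345647]
 [316.2858196  241.17118684]]
[ 200  132   70  183 4293] [232.5639413  218.44887025]
[ 261  348   69   43 1199] [290.55379483 368.43869892]
[ 306  220   23   71 1131] [315.72679045 258.50397878]
[200   0  22  29 345] [206.91014493  16.46666667]
[(132, np.int64(239), np.int64(241)), (140, np.int64(240), np.int64(242)), (148, np.int64(230), np.int64(242)), (156, np.int64(231), np.int64(252)), (164, np.int64(228), np.int64(243)), (172, np.int64(230), np.int64(244)), (180, np.int64(231), np.int64(245)), (188, np.int64(200), np.int64(247)), (196, np.int64(200), np.int64(245)), (204, np.int64(200), np.int64(250)), (212, np.int64(200), np.int64(268)), (220, np.int64(200), np.int64(264)), (228, np.int64(200), np.int64(252)), (236, np.int64(231), np.int64(254)), (244, np.int64(234), np.int64(255)), (252, np.int64(233), np.int64(259)), (260, np.int64(234), np.int64(262)), (268, np.int64(236), np.int64(250)), (276, np.int64(237), np.int64(251)), (284, np.int64(235), np.int64(250)), (292, np.int64(236), np.int64(251)), (300, np.int64(247), np.int64(251)), (308, np.int64(250), np.int64(251))]
[[0.44658777 0.15851512 0.078     ]]
[[0.54871253 0.14779864 0.078     ]]
[[0.55441041 0.14722796 0.078     ]]
```

View pics/w2.png

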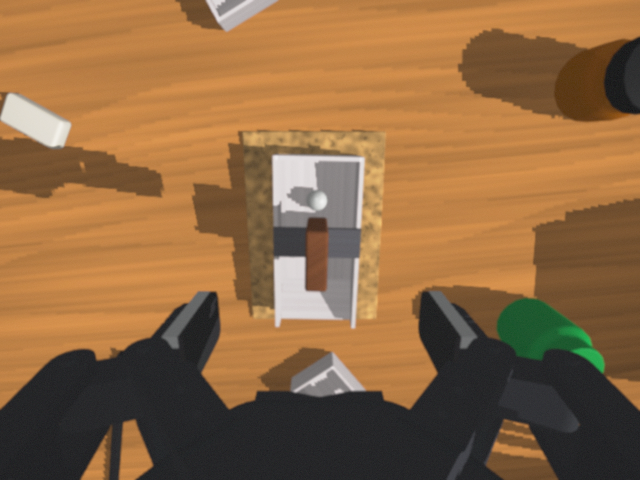

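The block's centre is at (316,258) px. The expected pixel was (316,260), so the grip is confirmed at (0.522, 0.193). Now I descend and grip.

Emit:
{"api": "move_arm", "payload": {"moves": [[0,0,0,-0.002,0,0.04,0.085],[0,0,0,-0.002,0,0.07,0.085],[0,0,0,-0.002,0,0.087,0.085],[0,0,0,-0.002,0,0.087,0.085],[0,0,0,-0.002,0,0.087,0.0],[0,0,0,-0.002,0,0.087,0.0],[0,0,0,-0.002,0,0.087,0.0],[0,0,0,-0.002,0,0.087,0.0],[0,0,0,-0.002,0,0.087,0.0],[0,0,0,-0.002,0,0.087,0.0]], "grip_force": 70}}

```text
clock: 2.75
position: [0.5218, 0.1917, 0.0449]
ee_rot: [0.742, 0.671, 0.0, 0.0]
ft_force: [-1.2, 0.3, 5.1]
grip_width: 0.152
```

Emit:
{"api": "move_arm", "payload": {"moves": [[0,0,0,0,0,-0.008,0.0],[0,0,0,0,0,-0.025,0.0],[0,0,0,0,0,-0.05,0.0],[0,0,0,0,0,-0.085,0.0],[0,0,0,0,0,-0.125,0.0],[0,0,0,0,0,-0.165,0.0],[0,0,0,0,0,-0.205,0.0],[0,0,0,0,0,-0.235,0.0],[0,0,0,0,0,-0.255,0.0],[0,0,0,0,0,-0.26,0.0]]}}

```text
clock: 3.75
position: [0.522, 0.1915, 0.3068]
ee_rot: [0.742, 0.67, 0.002, 0.0]
ft_force: [0.5, -0.3, -2.4]
grip_width: 0.149
```

```bash
python3 - <<'E'
from h import *
P,im=snap('wrist','w3.png')
T,tm=load('top0.png'); S,sm=load('scene0.png')
f=lambda p:np.array(p,float)/4+[320-100,200] # crop right half starts at col 400
# corners from crop m1: far-right (708,78), near-right(690,330), near-left rim (500,315)
for n,p in [('farR',(707,78)),('nearR',(690,330)),('nearL',(497,316)),('farInnerL',(545,65))]: print(n,onz(T,[f(p)],.055).round(4))
for w,i in (('top',tm),('scene',sm),('wrist',im)):
    h=cv2.cvtColor(i,cv2.COLOR_BGR2HSV); m=((h[:,:,0]>18)&(h[:,:,0]<32)&(h[:,:,1]>130)&(h[:,:,2]>150)).astype(np.uint8)
    n,l,st,c=cv2.connectedComponentsWithStats(m)
    for k in 1+np.argsort(-st[1:,4])[:4]: print(w,st[k],c[k].round(1))
a=cv2.resize(im,(400,300)); b=cv2.resize(sm[150:270,190:310],(480,480),interpolation=cv2.INTER_CUBIC)
o=np.zeros((480,800,3),np.uint8); o[:300,:320]=cv2.resize(im,(320,240))[:300] if 0 else cv2.resize(im,(320,300)); o[:,320:]=b
cv2.imwrite('pics/m2.png',o)
E
```

```text
farR [[ 0.5823 -0.2269  0.055 ]]
nearR [[ 0.4351 -0.2085  0.055 ]]
nearL [[ 0.446  -0.0978  0.055 ]]
farInnerL [[ 0.5924 -0.1319  0.055 ]]
top [438 127  16  19 242] [445.5 136.4]
top [334 236   2   5   5] [334.8 238. ]
top [336 226   1   4   4] [336.  227.5]
top [332 232   1   2   2] [332.  232.5]
scene [ 88 286  25  20 301] [100.1 295.8]
scene [272 180  10  22 126] [277.4 190.4]
scene [284 169  12  12  72] [289.9 174.7]
scene [491 298   1   1   1] [491. 298.]
wrist [   0  234   41   61 1535] [ 16.4 260.6]
wrist [  0 410   3   6  14] [  0.8 413. ]
wrist [471 290   7   1   7] [474. 290.]
wrist [451 280   5   5   5] [453. 282.]
```

View pics/m2.png

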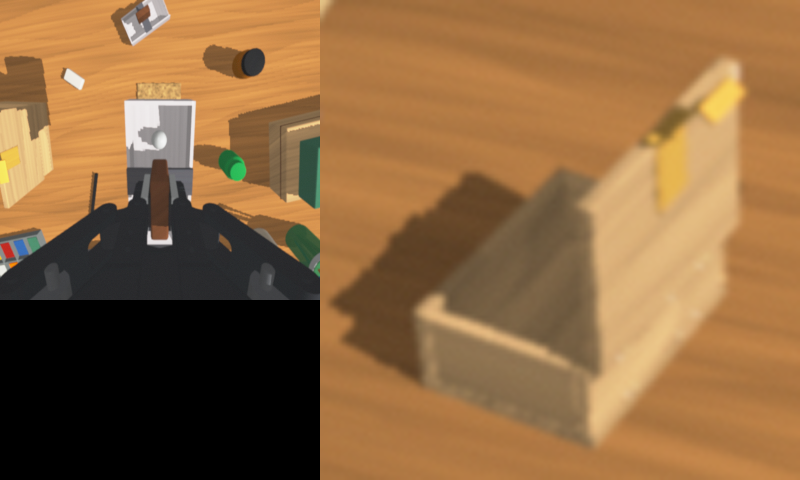

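```bash
cat >> h.py <<'E'
C=np.array([.514,-.1624,0]); BX=np.array([np.cos(np.radians(83.5)),np.sin(np.radians(83.5)),0]); BY=np.array([-BX[1],BX[0],0])
def tobox(X): d=np.atleast_2d(X)-C; return np.c_[d@BX,d@BY,d[:,2]]
def frombox(b): b=np.atleast_2d(b); return C+b[:,:1]*BX+b[:,1:2]*BY+b[:,2:]*[0,0,1]
def ony(P,uv,by):
    c,v=ray(P,uv); t=(by-(c-C)@BY)/(v@BY); return c+v*t[:,None]
E
python3 - <<'E'
from h import *
T,_=load('top0.png'); S,_=load('scene0.png'); W,_=load('w3.png')
fs=lambda p:[190+(p[0]-320)/4,150+p[1]/4]; ft=lambda p:[p[0]/4+220,p[1]/4+200]
def show(n,X): print(n,(1000*tobox(X)).round(1),X.round(3))
show('lidtop far S',ony(S,[fs((585,205))],-.075)); show('lidtop near S',ony(S,[fs((733,58))],.075)); show('lid near outer top',ony(S,[fs((741,65))],.075))
show('lidtop far T in',ony(T,[ft((545,14))],-.075)); show('far T out',ony(T,[ft((525,10))],-.075));
show('lidtop near T',ony(T,[ft((487,303))],.075))
show('lip S',ony(S,[[289.9,174.7]],0)); show('lip T',ony(T,[ft((457,135))],0)); show('plate join T',ony(T,[ft((522,150))],0))
show('strap S',ony(S,[[277.4,190.4]],0))
def tri(a,b):
    (c1,v1),(c2,v2)=a,b; v1=v1[0]/np.linalg.norm(v1[0]);v2=v2[0]/np.linalg.norm(v2[0])
    t=np.linalg.lstsq(np.c_[v1,-v2],c2-c1,rcond=None)[0]; p,q=c1+v1*t[0],c2+v2*t[1]; return (p+q)/2,np.linalg.norm(p-q)
X,e=tri(ray(S,[[289.9,174.7]]),ray(T,[ft((457,135))])); show('lip tri',X); print(e)
print(proj(S,frombox([[.055,-.075,0],[.055,-.075,.055],[-.055,-.075,0],[-.055,-.075,.055]])), [fs(p) for p in [(597,443),(600,375),(425,383),(415,310)]])
E
```

```text
lidtop far S [[ 53.6 -75.  158.1]] [[ 0.595 -0.118  0.158]]
lidtop near S [[ 59.4  75.  157.6]] [[ 0.446 -0.095  0.158]]
lid near outer top [[ 64.2  75.  154.5]] [[ 0.447 -0.09   0.154]]
lidtop far T in [[ 53.1 -75.  174.3]] [[ 0.595 -0.118  0.174]]
far T out [[ 64.1 -75.  179. ]] [[ 0.596 -0.107  0.179]]
lidtop near T [[ 69.4  75.  141.8]] [[ 0.447 -0.085  0.142]]
lip S [[ 90.   0. 186.]] [[ 0.524 -0.073  0.186]]
lip T [[ 96.    0.  214.8]] [[ 0.525 -0.067  0.215]]
plate join T [[ 61.1  -0.  187.8]] [[ 0.521 -0.102  0.188]]
strap S [[ 59.9  -0.  137.5]] [[ 0.521 -0.103  0.138]]
lip tri [[ 93.7  -4.8 189.9]] [ 0.529 -0.07   0.19 ]
0.0020639430738956283
[[261.11106757 259.81691624]
 [259.7127135  240.75877186]
 [218.0722805  244.9782156 ]
 [215.36526661 226.05033157]] [[259.25, 260.75], [260.0, 243.75], [216.25, 245.75], [213.75, 227.5]]
```

Measured in the box frame: box centre (0.514, -0.162), yaw −6.5°, lid upright, hasp leaning outward at about 2.3 rad. The rim comes out 148 by 111 mm, which fits the given 150 by 110. I carry the tray over the lid with 60 mm to spare.

Emit:
{"api": "move_arm", "payload": {"moves": [[0,0,0,-0.01,-0.002,0,0.0],[0,0,0,-0.03,-0.005,0,0.0],[0,0,0,-0.06,-0.01,0,0.0],[0,0,0,-0.1,-0.016,0,0.0],[0,0,0,-0.145,-0.022,0,0.0],[0,0,0,-0.19,-0.028,0,0.0],[0,0,0,-0.235,-0.034,0,0.0],[0,0,0,-0.28,-0.04,0,0.0],[0,0,0,-0.315,-0.044,0,0.0],[0,0,0,-0.34,-0.047,0,0.0]]}}

```text
clock: 4.8
position: [0.4378, -0.1461, 0.3032]
ee_rot: [0.743, 0.669, -0.0, -0.001]
ft_force: [-0.5, 0.4, -2.0]
grip_width: 0.156
```

Emit:
{"api": "move_arm", "payload": {"moves": [[0,0,0,-0.013,-0.001,0,0.0],[0,0,0,-0.018,-0.001,0.01,0.0],[0,0,0,-0.018,-0.001,0.03,0.0],[0,0,0,-0.018,-0.001,0.055,0.0],[0,0,0,-0.018,-0.001,0.08,0.0],[0,0,0,-0.018,-0.001,0.1,0.0],[0,0,0,-0.018,-0.001,0.11,0.0],[0,0,0,-0.018,-0.001,0.11,0.0]]}}

```text
clock: 5.6
position: [0.4369, -0.159, 0.1926]
ee_rot: [0.741, 0.671, -0.001, -0.001]
ft_force: [0.8, 0.5, -2.1]
grip_width: 0.149
```

```bash
python3 - <<'E'
from h import *
P,im=snap('top','t2.png'); S,sm=snap('scene','s2.png'); o=manip.get_obs(); X=o['position']; M=R.from_quat(o['ee_rot']).as_matrix()
print(o['clock'],X,tobox(X)*1000,o['joint_pos'].round(2),M.round(3).tolist(),o['grip_width'],o['ft_force'])
b=cv2.resize(sm[110:270,180:380],None,fx=3,fy=3,interpolation=cv2.INTER_CUBIC)
cv2.imwrite('pics/m3.png',b)
E
```

```text
5.7 [ 0.43800223 -0.1595922   0.19467033] [[ -5.81344121  75.82709742 194.67033474]] [-0.29 -0.02  0.54  1.94  0.01  1.22  1.72] [[0.1, 0.995, 0.0], [0.995, -0.1, 0.0], [0.0, 0.0, -1.0]] 0.15251431686172634 [ 0.57877178 -0.03002871 -1.57136935]
```

View pics/m3.png

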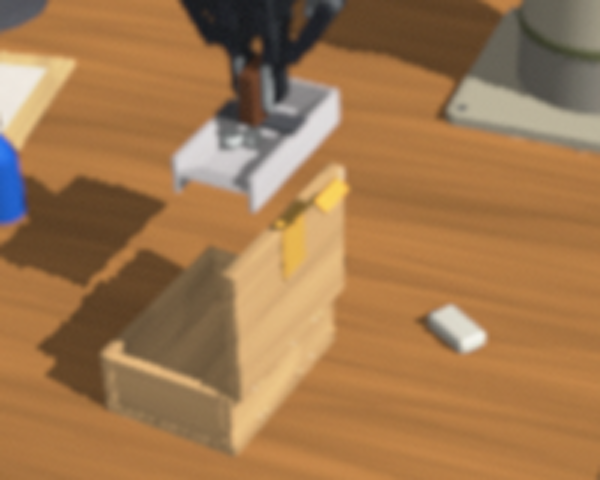

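The tray is level over the near end of the box and clear of the lid. Now I lower it and tip.

Emit:
{"api": "move_arm", "payload": {"moves": [[0,0,0,0,0,0.015,0.0],[0,0,0,0,0,0.035,0.0],[5,0,0,0,0,0.045,0.0],[12,0,0,0,0,0.046,0.0],[19,0,0,0,0,0.046,0.0],[26,0,0,0,0,0.046,0.0],[33,0,0,0,0,0.046,0.0],[39,0,0,0,0,0.046,0.0],[42,0,0,0,0,0.046,0.0],[42,0,0,0,0,0.046,0.0]]}}

```text
clock: 6.7
position: [0.4389, -0.1595, 0.1472]
ee_rot: [0.692, 0.626, -0.241, -0.266]
ft_force: [-1.1, 0.1, -2.1]
grip_width: 0.156
```

```bash
python3 - <<'E'
from h import *
o=manip.get_obs(); X=o['position']; M=R.from_quat(o['ee_rot']).as_matrix()
print(o['clock'],X,tobox(X)*1000,o['joint_pos'].round(2),M.round(3).tolist(),np.degrees(np.arccos(-M[2,2])))
lip=X+M@[0,.071,.023]; print('lip',tobox(lip)*1000)
E
```

```text
6.7 [ 0.43887924 -0.15946428  0.14724984] [[ -5.58706281  74.97020908 147.24983512]] [-0.17  0.66  0.54  1.47 -0.13  1.81  1.88] [[0.099, 0.738, -0.667], [0.995, -0.073, 0.066], [-0.0, -0.67, -0.742]] 42.08699307345971
lip [[-5.05945602 37.69878745 82.5925636 ]]
```

Tilt is 42°, with the lip 37 mm from centre along the box and 27 mm above the rim. I hold for 2 s.

Emit:
{"api": "move_arm", "payload": {"moves": [[0,0,0,0,0,0,0],[0,0,0,0,0,0,0],[0,0,0,0,0,0,0],[0,0,0,0,0,0,0],[0,0,0,0,0,0,0],[0,0,0,0,0,0,0],[0,0,0,0,0,0,0],[0,0,0,0,0,0,0],[0,0,0,0,0,0,0],[0,0,0,0,0,0,0]]}}

```text
clock: 7.7
position: [0.4377, -0.1599, 0.1482]
ee_rot: [0.693, 0.626, -0.24, -0.266]
ft_force: [-0.1, 0.1, -2.6]
grip_width: 0.152
```

Emit:
{"api": "move_arm", "payload": {"moves": [[0,0,0,0,0,0,0],[0,0,0,0,0,0,0],[0,0,0,0,0,0,0],[0,0,0,0,0,0,0],[0,0,0,0,0,0,0],[0,0,0,0,0,0,0],[0,0,0,0,0,0,0],[0,0,0,0,0,0,0],[0,0,0,0,0,0,0],[0,0,0,0,0,0,0]]}}

```text
clock: 8.7
position: [0.4377, -0.1599, 0.1483]
ee_rot: [0.693, 0.626, -0.24, -0.266]
ft_force: [0.4, 0.2, -1.6]
grip_width: 0.155
```

Emit:
{"api": "move_arm", "payload": {"moves": [[-6,0,0,0,0,0,0],[-14,0,0,0,0,0,0],[-22,0,0,0,0,0,0],[-30,0,0,0,-0.005,-0.006,0],[-38,0,0,0,-0.022,-0.025,0],[-42,0,0,0,-0.042,-0.047,0],[-42,0,0,0,-0.067,-0.074,0],[-42,0,0,0,-0.087,-0.097,0],[-42,0,0,0,-0.102,-0.113,0],[-42,0,0,0,-0.107,-0.119,0]]}}

```text
clock: 9.7
position: [0.4381, -0.1603, 0.3104]
ee_rot: [0.742, 0.67, 0.001, 0.001]
ft_force: [-0.1, 0.0, -2.3]
grip_width: 0.152
```

```bash
python3 - <<'E'
from h import *
T,tm=snap('top','t3.png'); S,sm=snap('scene','s3.png'); W,wm=snap('wrist','w4.png')
o=manip.get_obs(); print(o['clock'],o['position'],tobox(o['position'])*1000,R.from_quat(o['ee_rot']).as_matrix().round(3).tolist(),o['joint_pos'].round(2),o['ft_force'])
a=cv2.resize(tm[190:310,300:420],(360,360),interpolation=cv2.INTER_CUBIC)
b=cv2.resize(sm[110:270,180:330],(440,470),interpolation=cv2.INTER_CUBIC)[:360]
c=cv2.resize(wm,(320,240)); m=np.zeros((600,800,3),np.uint8); m[:360,:360]=a; m[:360,360:]=b; m[360:,:320]=c
cv2.imwrite('pics/m4.png',m)
E
```

```text
9.85 [ 0.43756353 -0.15996444  0.30753565] [[ -6.23295163  76.22083706 307.53565453]] [[0.101, 0.995, -0.001], [0.995, -0.101, 0.0], [0.0, -0.001, -1.0]] [-0.34 -0.1   0.56  1.76  0.05  1.46  1.68] [ 0.46413366 -0.27150011 -3.33330277]
```

View pics/m4.png

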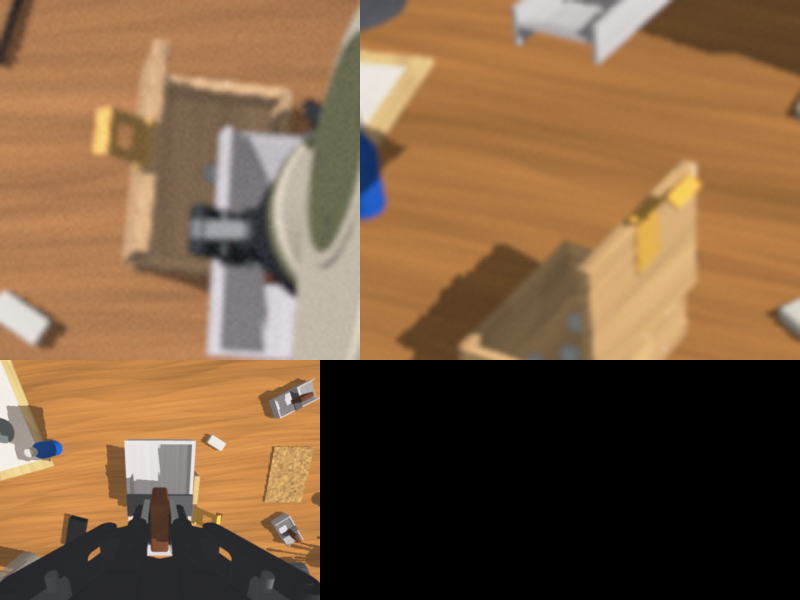

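The scene crop shows three grey balls in the box at (575,322), (568,352) and (535,355), and the wrist view shows an empty tray. I carry it back.

Emit:
{"api": "move_arm", "payload": {"moves": [[0,0,0,0.015,0.002,0,0.0],[0,0,0,0.045,0.006,0,0.0],[0,0,0,0.085,0.011,0,0.0],[0,0,0,0.13,0.017,0,0.0],[0,0,0,0.175,0.023,0,0.0],[0,0,0,0.22,0.03,0,0.0],[0,0,0,0.265,0.036,0,0.0],[0,0,0,0.305,0.042,0,0.0],[0,0,0,0.34,0.046,0,0.0],[0,0,0,0.357,0.048,0,0.0]]}}

```text
clock: 10.85
position: [0.5206, 0.1938, 0.3056]
ee_rot: [0.741, 0.672, -0.002, -0.001]
ft_force: [-0.9, -0.1, -1.8]
grip_width: 0.157
```

Emit:
{"api": "move_arm", "payload": {"moves": [[0,0,0,0,0,0.02,0.0],[0,0,0,0,0,0.06,0.0],[0,0,0,0,0,0.105,0.0],[0,0,0,0,0,0.15,0.0],[0,0,0,0,0,0.19,0.0],[0,0,0,0,0,0.22,0.0],[0,0,0,0,0,0.235,0.0],[0,0,0,0,0,0.245,0.0],[0,0,0,0,0,0.25,0.0],[0,0,0,0,0,0.25,0.0]]}}

```text
clock: 11.85
position: [0.5213, 0.19, 0.058]
ee_rot: [0.742, 0.67, -0.0, -0.0]
ft_force: [0.0, -0.9, -1.6]
grip_width: 0.15
```

Now down the last 12-13 mm, watching the contact force.

Emit:
{"api": "move_arm", "payload": {"moves": [[0,0,0,0,0,0.005,0.0],[0,0,0,0,0,0.009,0.0],[0,0,0,0,0,0.012,0.0],[0,0,0,0,0,0.013,0.0],[0,0,0,0,0,0.013,0.0]]}}

```text
clock: 12.35
position: [0.5215, 0.1905, 0.0453]
ee_rot: [0.742, 0.671, -0.0, -0.0]
ft_force: [-0.0, -0.3, -1.7]
grip_width: 0.155
```

Emit:
{"api": "move_arm", "payload": {"moves": [[0,0,0,0,0,0.001,0.0],[0,0,0,0,0,0.0015,0.0],[0,0,0,0,0,0.001,0.04],[0,0,0,0,0,0.001,0.06],[0,0,0,0,0,0.001,0.06],[0,0,0,0,0,0.001,0.06],[0,0,0,0,0,-0.02,0.06],[0,0,0,0,0,-0.065,0.06],[0,0,0,0,0,-0.115,0.06],[0,0,0,0,0,-0.16,0.06]]}}

```text
clock: 13.35
position: [0.5214, 0.1903, 0.2076]
ee_rot: [0.742, 0.671, 0.0, 0.0]
ft_force: [0.9, 0.7, 0.0]
grip_width: 0.702
```

```bash
python3 - <<'E'
from h import *
W,wm=snap('wrist','w5.png'); o=manip.get_obs(); print(o['clock'],o['position'],o['grip_width'],o['ft_force'])
c=cv2.resize(wm,(400,300))
def mask(im,z):pass
h=cv2.cvtColor(wm,cv2.COLOR_BGR2HSV)
# mat: textured tan; list extents in central columns
m=((h[:,:,0]>12)&(h[:,:,0]<28)&(h[:,:,1]>60)&(h[:,:,1]<140)&(h[:,:,2]>90)).astype(np.uint8)
m[:,:220]=0;m[:,420:]=0;m[330:]=0
m=cv2.morphologyEx(m,cv2.MORPH_OPEN,np.ones((3,3)));n,l,st,ce=cv2.connectedComponentsWithStats(m)
for k in 1+np.argsort(-st[1:,4])[:3]:print(st[k])
print(onz(W,[[283,190],[343,190]],.032), proj(W,[[.522,.192,.078]]))
cv2.imwrite('pics/m5.png',wm)
E
```

```text
13.4 [0.52437796 0.19141893 0.21543219] 0.7034322061289223 [2.30774042 0.34509985 6.25737599]
[ 263  132  113  152 6988]
[333 282  10   3  30]
[[0.493056   0.15897209 0.032     ]
 [0.49876569 0.21515763 0.032     ]] [[321.25427358 228.3598393 ]]
```

View pics/m5.png

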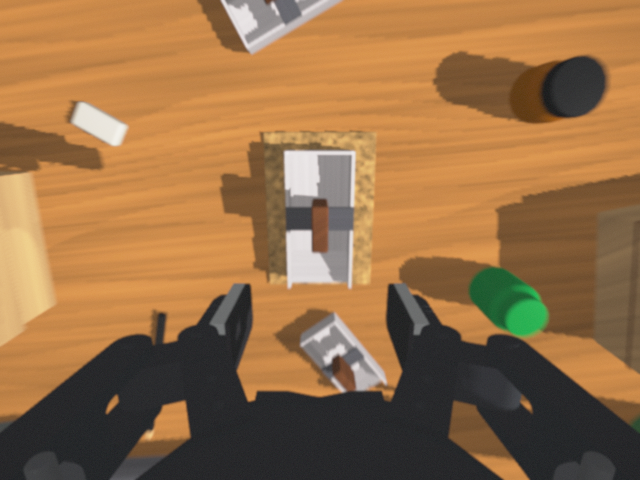

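The wrist view shows the empty tray centred on its mat, grip at (320,225), with its neighbours undisturbed. Next I shut the fingers and approach the outside of the lid, away from the hasp.

Emit:
{"api": "move_arm", "payload": {"moves": [[0,0,0,-0.02,-0.003,0,0.0],[0,0,0,-0.065,-0.008,0,0.0],[0,0,0,-0.11,-0.014,0.01,0.0],[0,0,0,-0.155,-0.02,0.025,0.0],[0,0,0,-0.2,-0.026,0.04,0.0],[0,0,0,-0.23,-0.03,0.05,0.0],[0,0,0,-0.245,-0.032,0.055,0.0],[0,0,0,-0.25,-0.032,0.055,0.0],[0,0,0,-0.25,-0.032,0.055,0.0],[0,0,0,-0.25,-0.032,0.055,0.0]]}}

```text
clock: 14.4
position: [0.4648, -0.0541, 0.1504]
ee_rot: [0.741, 0.671, 0.0, -0.0]
ft_force: [0.0, 0.1, -0.3]
grip_width: -0.003
```

```bash
cat > st.py <<'E'
from h import *
o=manip.get_obs(); print(round(o['clock'],2),(tobox(o['position'])*1000).round(1),R.from_quat(o['ee_rot']).as_matrix().round(3).tolist(),o['grip_width'],o['ft_force'].round(1),o['joint_pos'].round(2))
E
python3 st.py
```

```text
14.4 [[102.   61.1 150.4]] [[0.099, 0.995, 0.0], [0.995, -0.099, 0.0], [0.0, 0.0, -1.0]] -0.003015651208334117 [ 0.   0.1 -0.3] [-0.39  0.04  0.42  1.99 -0.02  1.12  1.51]
```

Emit:
{"api": "move_arm", "payload": {"moves": [[0,0,0,-0.015,0,0,0.0],[0,0,0,-0.03,0,0,0.0],[0,0,0,-0.047,0,0.001,0.0],[0,0,0,-0.06,0,0.004,0.0],[0,0,0,-0.071,0,0.008,0.0],[0,0,0,-0.083,0,0.014,0.0],[0,0,0,-0.093,0,0.021,0.0],[0,0,0,-0.102,0,0.03,0.0],[0,0,0,-0.11,0,0.039,0.0],[0,0,0,-0.116,0,0.05,0.0]]}}

```text
clock: 15.4
position: [0.4529, -0.1711, 0.0996]
ee_rot: [0.742, 0.671, 0.0, 0.0]
ft_force: [0.0, -1.0, 1.2]
grip_width: 0.001
```

```bash
python3 st.py
```

```text
15.4 [[-15.5  59.7  99.6]] [[0.101, 0.995, 0.0], [0.995, -0.101, -0.0], [-0.0, 0.0, -1.0]] 0.00066510986518423 [ 0.  -1.   1.2] [-0.23  0.15  0.54  2.   -0.09  1.01  1.82]
```

Emit:
{"api": "move_arm", "payload": {"moves": [[0,0,0,-0.004,0,0.01,0.0],[0,0,0,-0.007,0,0.019,0.0],[0,0,0,-0.009,0,0.027,0.0],[0,0,0,-0.01,0,0.032,0.0],[0,0,0,-0.01,0,0.034,0.0],[0,0,0,-0.01,0,0.035,0.0]]}}

```text
clock: 16.0
position: [0.4518, -0.1802, 0.0652]
ee_rot: [0.742, 0.671, 0.0, -0.0]
ft_force: [-0.2, 0.3, 0.6]
grip_width: -0.003
```

```bash
python3 st.py
```

```text
16.0 [[-24.8  59.7  65.2]] [[0.1, 0.995, -0.0], [0.995, -0.1, 0.0], [0.0, -0.0, -1.0]] -0.0030437119581984413 [-0.2  0.3  0.6] [-0.2   0.21  0.54  2.03 -0.14  0.94  1.88]
```

Emit:
{"api": "move_arm", "payload": {"moves": [[0,0,0,0,0,0.001,0.0],[0,0,0,0,0,0.002,0.0],[0,0,0,0,0,0.003,0.0]]}}

```text
clock: 16.3
position: [0.4521, -0.1804, 0.0644]
ee_rot: [0.742, 0.671, 0.001, -0.0]
ft_force: [-16.2, 4.1, 40.6]
grip_width: -0.0
```

Emit:
{"api": "move_arm", "payload": {"moves": [[0,0,0,0,0,-0.02,0.0],[0,0,0,0,0,-0.06,0.0],[0,0,0,0,0,-0.105,0.0],[0,0,0,0,-0.01,-0.145,0.0],[0,0,0,0,-0.015,-0.15,0.0]]}}

```text
clock: 16.8
position: [0.4387, -0.1796, 0.2172]
ee_rot: [0.742, 0.67, 0.003, 0.003]
ft_force: [0.4, -0.8, -0.2]
grip_width: -0.003
```

```bash
python3 st.py; python3 - <<'E'
from h import *
W,wm=snap('wrist','w6.png'); S,sm=snap('scene','s6.png'); T,tm=snap('top','t6.png')
m=np.zeros((600,800,3),np.uint8); m[:360,:480]=cv2.resize(wm,(480,360))
m[:320,480:]=cv2.resize(sm[150:310,170:330],(320,320),interpolation=cv2.INTER_CUBIC); m[360:600,:320]=cv2.resize(tm[200:320,300:460],(320,240))
cv2.imwrite('pics/m6.png',m)
for w,i,P in (('scene',sm,S),('wrist',wm,W),('top',tm,T)):
    h=cv2.cvtColor(i,cv2.COLOR_BGR2HSV); mm=((h[:,:,0]>18)&(h[:,:,0]<32)&(h[:,:,1]>130)&(h[:,:,2]>130)).astype(np.uint8)
    n,l,st,c=cv2.connectedComponentsWithStats(mm)
    for k in 1+np.argsort(-st[1:,4])[:4]: print(w,st[k],c[k].round(1),(1000*tobox(ony(P,[c[k]],0))).round(0))
    print(proj(P,frombox([[-.055,0,.065],[-.0822,0,.0976]])).round(0).tolist())
E
```

```text
16.8 [[-25.6  72.9 217.2]] [[0.101, 0.995, 0.008], [0.995, -0.101, -0.0], [0.0, 0.008, -1.0]] -0.0033505838164823642 [ 0.4 -0.8 -0.2] [-0.26 -0.03  0.55  1.9   0.01  1.26  1.76]
scene [215 186  35  28 339] [230.6 201.8] [[-62.   0.  67.]]
scene [ 88 286  26  20 300] [100.2 295.8] [[-644.    0. -523.]]
scene [262 230   7   8  29] [264.9 233.6] [[23.  0.  5.]]
scene [282 207   7   7  25] [285.3 210.4] [[77.  0. 90.]]
[[233.0, 203.0], [222.0, 189.0]]
wrist [ 243  279   60   49 1259] [267.1 301.2] [[-72.   0.  80.]]
wrist [403 242   7  26 105] [405.8 254.5] [[ 88.   0. -55.]]
[[287.0, 294.0], [253.0, 311.0]]
top [438 127  16  19 243] [445.5 136.4] [[ 37.  -0. 723.]]
top [379 247   6   4   9] [381.7 248.1] [[-21.  -0.  83.]]
top [381 250   6   4   6] [383.5 251.8] [[-35.  -0.  27.]]
top [390 249   4   2   5] [391.2 249.6] [[-44.  -0.  73.]]
[[395.0, 250.0], [410.0, 250.0]]
```

View pics/m6.png

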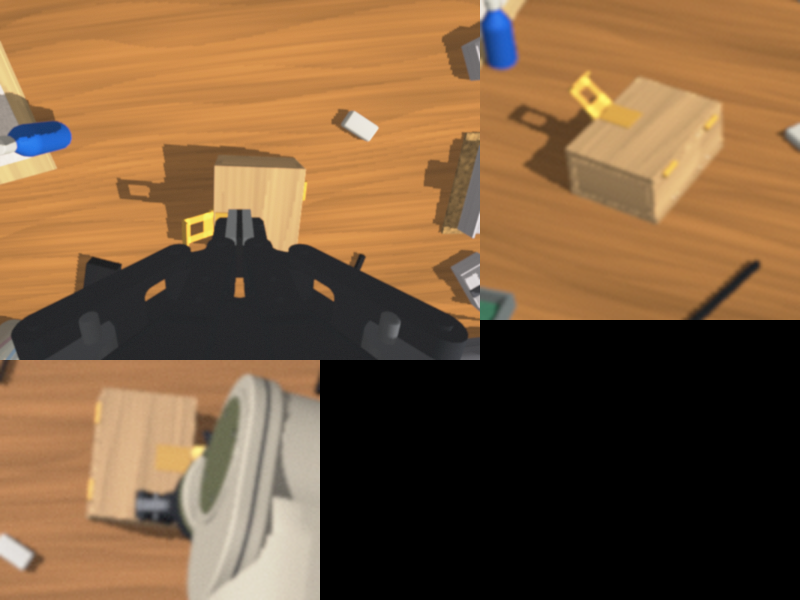

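The lid is shut, and the hasp sticks up and outward as computed, with its lip at (250,310) in the wrist view. I move above the lip, tilted 15° so that the gripper's body leans away from the box.

Emit:
{"api": "move_arm", "payload": {"moves": [[0,5,0,-0.02,0.02,0.01,0.0],[0,10,0,-0.045,0.045,0.03,0.0],[0,15,0,-0.065,0.068,0.06,0.0],[0,15,0,-0.07,0.073,0.08,0.0],[0,15,0,-0.07,0.073,0.087,0.0],[0,15,0,-0.07,0.073,0.087,0.0]]}}

```text
clock: 17.55
position: [0.5015, -0.255, 0.1234]
ee_rot: [0.736, 0.665, 0.096, -0.089]
ft_force: [0.0, 0.2, 1.2]
grip_width: -0.0
```

```bash
python3 st.py
```

```text
17.55 [[-93.4   1.9 123.4]] [[0.098, 0.995, 0.022], [0.961, -0.1, 0.259], [0.259, -0.004, -0.966]] -0.000360093562503697 [0.  0.2 1.2] [ 0.01  0.43  0.65  1.7  -0.5   1.28  2.3 ]
```

Emit:
{"api": "move_arm", "payload": {"moves": [[0,0,0,-0.005,0,0.017,0.0],[0,0,0,-0.01,0,0.034,0.0],[0,0,0,-0.013,0,0.048,0.0],[0,0,0,-0.016,0,0.06,0.0],[0,0,0,-0.02,0,0.072,0.0],[0,0,0,-0.023,0,0.083,0.0],[0,0,0,-0.026,0,0.094,0.0],[0,0,0,-0.026,0,0.094,0.0]]}}

```text
clock: 18.35
position: [0.5019, -0.2552, 0.0264]
ee_rot: [0.735, 0.665, 0.097, -0.089]
ft_force: [0.2, -2.5, -2.1]
grip_width: -0.0
```

```bash
python3 st.py
```

```text
18.35 [[-93.6   1.5  26.4]] [[0.096, 0.995, 0.024], [0.961, -0.099, 0.259], [0.26, -0.002, -0.966]] -0.0002742641625859085 [ 0.2 -2.5 -2.1] [ 0.06  0.56  0.6   1.76 -0.59  1.13  2.4 ]
```

Emit:
{"api": "move_arm", "payload": {"moves": [[0,0,0,-0.002,0,0.005,0.0],[0,0,0,-0.002,0,0.009,0.0],[0,0,0,0.001,0,0.01,0.0],[0,0,0,0.004,0,0.011,0.0],[0,0,0,0.006,0,0.011,0.0],[0,0,0,0.008,0,0.012,0.0]]}}

```text
clock: 18.95
position: [0.5035, -0.2459, 0.0184]
ee_rot: [0.735, 0.665, 0.097, -0.087]
ft_force: [-0.5, -1.8, -1.4]
grip_width: 0.002
```

```bash
python3 st.py
```

```text
18.95 [[-84.1   0.9  18.4]] [[0.097, 0.995, 0.026], [0.961, -0.101, 0.257], [0.259, 0.0, -0.966]] 0.0015877585370067703 [-0.5 -1.8 -1.4] [ 0.05  0.56  0.59  1.78 -0.6   1.1   2.39]
```

Not at the stop yet (about 2 N). I push on in small steps.

Emit:
{"api": "move_arm", "payload": {"moves": [[0,0,0,0.002,0,0.0005,0.0],[0,0,0,0.003,0,0.001,0.0],[0,0,0,0.004,0,0.001,0.0]]}}

```text
clock: 19.25
position: [0.5038, -0.2424, 0.0183]
ee_rot: [0.736, 0.665, 0.097, -0.087]
ft_force: [0.7, -4.7, -3.1]
grip_width: -0.0
```

Emit:
{"api": "move_arm", "payload": {"moves": [[0,0,0,0.001,0,0,0.0],[0,0,0,0.002,0,0.0005,0.0],[0,0,0,0.003,0,0.001,0.0]]}}

```text
clock: 19.55
position: [0.5039, -0.2417, 0.0183]
ee_rot: [0.736, 0.664, 0.096, -0.086]
ft_force: [-0.9, -12.2, -2.6]
grip_width: 0.0
```

The force rises to 12 N with no more travel, so the hasp is at its stop. I back away and look.

Emit:
{"api": "move_arm", "payload": {"moves": [[0,0,0,-0.02,0,-0.005,0.0],[0,0,0,-0.06,0,-0.016,0.0],[0,0,0,-0.09,0,-0.045,0.0],[0,0,0,-0.095,0,-0.09,0.0],[0,10,0,-0.095,-0.03,-0.14,0.0],[0,15,0,-0.095,-0.07,-0.19,0.0],[0,15,0,-0.095,-0.08,-0.2,0.0],[0,15,0,-0.095,-0.08,-0.2,0.0]]}}

```text
clock: 20.35
position: [0.4069, -0.3776, 0.1905]
ee_rot: [0.719, 0.646, 0.192, -0.171]
ft_force: [0.7, -0.2, 0.4]
grip_width: 0.0
```

```bash
python3 st.py; python3 - <<'E'
from h import *
W,wm=snap('wrist','w7.png'); S,sm=snap('scene','s7.png'); T,tm=snap('top','t7.png')
for h in (0,.1,.3):
    d=np.array([-np.sin(h),0,-np.cos(h)]);o=np.array([-np.cos(h),0,np.sin(h)])
    p=np.array([-.058,0,.063])+.0415*d+.008*o; print(h,proj(W,frombox(p)).round(1))
u,v=proj(W,frombox([-.06,0,.045]))[0].astype(int); print(u,v)
x0=min(max(u-80,0),480);y0=min(max(v-60,0),360)
m=np.zeros((600,800,3),np.uint8); m[:360,:480]=cv2.resize(wm[y0:y0+120,x0:x0+160],(480,360),interpolation=cv2.INTER_CUBIC); print(x0,y0)
m[:320,480:]=cv2.resize(sm[150:310,170:330],(320,320),interpolation=cv2.INTER_CUBIC); m[360:600,:320]=cv2.resize(wm,(320,240)); m[360:600,320:640]=cv2.resize(tm[150:390,150:470],(320,240))
cv2.imwrite('pics/m7.png',m)
E
```

```text
20.35 [[-225.9   82.   190.5]] [[0.092, 0.994, 0.056], [0.863, -0.108, 0.494], [0.497, 0.003, -0.868]] 0.00042876209101556554 [ 0.7 -0.2  0.4] [ 0.49  0.53  0.56  1.46 -0.58  1.67  2.58]
0 [[365.3 275.8]]
0.1 [[363.  276.7]]
0.3 [[359.2 278.9]]
382 281
302 221
```

View pics/m7.png

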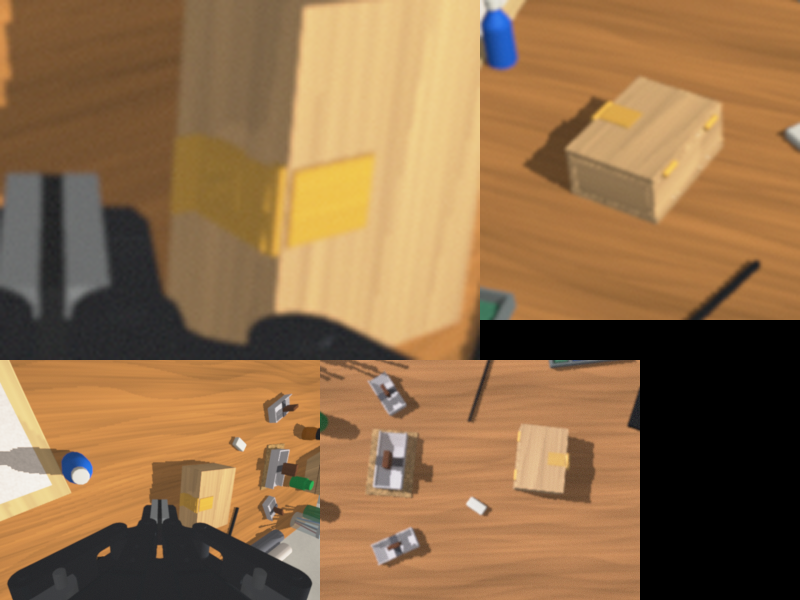

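The hasp now hangs flat down the catch side, with its lip edge at about (360,278) px. The lid is shut, the tray is on its mat and everything else is in place. One numeric check of the hasp angle follows.

```bash
python3 - <<'E'
from h import *
W,wm=load('w7.png')
for h in (0,.1,.2,.4):
    d=np.array([-np.sin(h),0,-np.cos(h)]);o=np.array([-np.cos(h),0,np.sin(h)]); H=np.array([-.058,0,.063])
    P=[H+.043*d+.014*o+[0,s*.016,0] for s in(-1,1)]; print(h,proj(W,frombox(np.array(P))).round(1).tolist())
print('hinge',proj(W,frombox([[-.058,-.016,.063],[-.058,.016,.063],[-.055,.075,.065]])).round(1).tolist())
h=cv2.cvtColor(wm,cv2.COLOR_BGR2HSV)
m=((h[:,:,0]>18)&(h[:,:,0]<32)&(h[:,:,1]>170)).astype(np.uint8);m[:260]=0;m[312:]=0;m[:,:345]=0;m[:,440:]=0
for v in range(262,308,4):
    x=np.nonzero(m[v])[0]; print(v,(x.min(),x.max()) if len(x) else None,end=' ')
E
```

```text
0 [[359.8, 288.9], [360.9, 263.4]]
0.1 [[357.7, 290.2], [358.8, 264.4]]
0.2 [[355.9, 291.5], [356.9, 265.6]]
0.4 [[353.3, 294.6], [354.3, 268.2]]
hinge [[393.6, 300.7], [395.6, 273.4], [403.1, 219.5]]
262 None 266 None 270 None 274 (np.int64(367), np.int64(367)) 278 (np.int64(387), np.int64(424)) 282 (np.int64(401), np.int64(420)) 286 (np.int64(370), np.int64(423)) 290 (np.int64(380), np.int64(421)) 294 (np.int64(394), np.int64(421)) 298 (np.int64(390), np.int64(410)) 302 (np.int64(389), np.int64(393)) 306 None
```

```bash
python3 -c "
from h import *
print(manip.hand_in())"
```

```text
the job is handed in; nothing more can be done
None
```

The job is done and handed in at about 20.5 s of the 72 s allowed.

**What I did:**
- I gripped the tray by its block and carried it over the lid to the box.
- I tipped it to 42° with the lip over the box and held it there for 2 s.
- I levelled the tray and set it back on its mat.
- I pushed the lid shut and swung the hasp down by its lip.

**Last checks:**
- **Balls:** three balls were visible in the box after the pour, and the tray looked empty in the wrist view.
- **Tray:** it stands near the middle of the mat, upright and empty.
- **Lid:** it was pressed home, with a fingertip push that peaked at about 41 N. That was on the fingers, not the gripper's body.
- **Hasp:** it stopped firmly at 12 N. The wrist picture fits an angle of 0 to 0.1 rad, so exactly 0 is not proven to the pixel.
- **A disagreement:** during the final hasp push the finger went about 5 mm farther than I had calculated. I put this down to the finger's shape and box calibration error.
- **Other things:** the paint, ink, eraser, pencil and pot looked unmoved in the pictures. I did not measure them, and I did not look closely at the charcoal case.

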